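# Put away the rolling-race hoop and disc

## Task

The lesson is over, so put the rolling-race kit away. First lift the metal hoop out of its wooden cradle and hang it by its rim on the J-hook of the stand, behind the upturned tip, where it hangs by itself. Then slide the metal disc along the bench, without lifting it, into its nest until it touches all three noses, and only then swing the keeper arm fully shut behind it; leave the dish, slide box and jar where they are.

Things in the scene. Friction and masses are not known exactly. Their poses are not given: they have to be found in the camera images.
- hoop: Plain aluminium hoop without spokes, 160 mm outside and 144 mm inside diameter (rim 8 mm thick radially), 16 mm wide along its axle, 165 g give or take. It starts standing upright in the wooden cradle with its centre 92 mm above the bench. Origin: the centre of the hoop; x: its axle (level at the start); z: up at the start.
- rack: Low wooden cradle, 75 x 110 mm and 50 mm high, fixed, with a 19.4 mm wide slot along its y axis in which the hoop stands. Origin: centre of its underside, on the bench; x: across the slot (the hoop's axle); z: up.
- hook: Steel stand, fixed, with a flat-bar J-hook 20 mm wide. Origin: on the bench straight under the hook's seat; x: along the hook's arm from the upturned tip towards the post; z up. Base plate 12 mm high, x -50 to +110 mm, y +-60 mm. The post (14 x 16 mm) stands at x +35 to +49 mm, 240 mm high, no higher than the arm.
- hook_seat (a point): Middle of the hook arm's top face, 240 mm above the bench, where the rim is to rest; axes as the hook's. Free gap for the rim: x -28 mm (inner face of the tip) to +35 mm (post). The tip's outer face is at x -36 mm, its top 25 mm above the seat; the arm is 8 mm thick. Hung, the hoop's centre is about 72 mm below this point, its axle along x.
- disc: Solid polished aluminium disc (slippery, friction about 0.3) lying flat on the bench, 70 mm diameter, 25 mm high, 240 g give or take. Origin: centre of its underside.
- nest: Low grey horseshoe, 16 mm high, fixed, open to its -x. Three steel noses, 12 mm diameter, 20 mm high, at 0 and +-50 degrees from +x, 41 mm from the origin, touch the disc when home. Origin: on the bench (no floor plate) where the disc's centre belongs; x: the way in; z up. Reaches 63 mm to +x; a horn at y +60 to +75 mm, x -55 to +37 mm carries the keeper's pivot.
- keeper (a joint): Angle of the keeper arm about its upright pivot, rad: 0 is fully shut (a stop; the arm lies along the nest's -y across its mouth, 5 to 8 mm clear of a seated disc), 1.57 points along the nest's -x. Starts at 1.45 to 1.7, opens to 2.2. Seen from above it closes anticlockwise. It stays where it is left and swings with well under 2 N at its end.
- keeper_pivot (a point): On the keeper's pivot axis, 11.5 mm above the bench; at x -47 mm, y +66 mm in the nest's frame.
- keeper_end (a point): Free end of the keeper arm, centre of a round 15 mm black end post (up to 25 mm high), 110 mm from the pivot, 11.5 mm above the bench. The arm is a steel bar 10 mm thick, from 3 to 21 mm above the bench.
- dish: Closed round glass dish, 92 mm diameter, 18 mm high, to be left alone. Origin: centre of its underside.
- slidebox: Black slide box 85 x 50 x 32 mm, to be left alone. Origin: centre of its underside.
- jar: Small amber jar, 44 mm diameter, 50 mm high, to be left alone. Origin: centre of its underside.

How it is judged:
By the outcome, as a careful person would: the job done as asked, in the order asked, and still so for the second after the job is handed in, with the robot touching nothing.
It also fails if it takes over 72 s, if anything falls off the work surface, if the arm or the gripper's body presses on something with over 40 N, if the wrist force passes 120 N, or if a joint passes its speed limit or range.

## Robot

A 7-joint arm with a two-finger parallel gripper is mounted at the origin on the work surface. World frame = base frame: x ahead of the robot, y to its left, z up, the work surface at z = 0. Lengths are in m, angles in rad, forces in N, time in s.
With the tool pointing down it reaches from about 0.425 to 0.925 m from the base axis. Payload 6.8 kg.
Tool frame: the origin (TCP) lies midway between the tips of the shut fingers; the grasp point (between the pads) lies 19 mm behind it; z points along the fingers, y is the direction in which the jaws open and shut (so a half turn about z gives the same grasp; the last joint's range is limited). The gripper opens to 85 mm and grips with 20 to 120 N. Pads are 22 mm wide; open, the fingers measure 114 mm over their backs; the gripper's body (76 mm by 85 mm) begins 54 mm behind the grasp point. The pads swing forward as they close: fully open they stand 13 mm farther back than shut.
Start: joints at [1.055, 0.477, 0.022, 1.555, -0.011, 1.109, -0.083], TCP at [0.268, -0.62, 0.231] pointing down, gripper open.
Joint ranges: [-2.96, 2.96], [-0.34, 2.1], [-1.41, 1.46], [0.24, 2.44], [-1.37, 4.51], [0.17, 1.92], [-2.96, 2.96]. Speed limits (rad/s): [2.39, 2.39, 3.14, 3.14, 3.14, 3.14, 3.14].

## Interface

Orientations are given as a unit quaternion [w, x, y, z].
In Python, from station import bot, vision gives the robot as it stands.
- The arm moves only by the tool move_arm, never from a script. Its argument "increments" is text: rows parted by semicolons, each of 7 numbers parted by spaces: the opening, from 0 (shut) to 1 (fully open), then the shift along the world's x, y, z in mm, then the turn, a rotation vector about the world's x, y, z in rad. In form: grip x y z rx ry rz; .... A call has exactly 8 rows; each row shifts and turns the commanded pose from where the row before left it; what a row does not reach is not made up. A row lasts 1/8 s, in which the tool goes at most 62.5 mm and 10.7 degrees, less where a joint would pass 70% of its speed; a pose out of reach is approached as far as the arm can. A call with a gripper value outside its range is refused whole. The fingers move at their own pace and stop on an object; "newtons" is the grip in N (left out, the last holds). Time passes only in rows, so rows that do not move let the fingers close, or fill a call up. It gives the time, the measured TCP pose, the force and the opening at its end, in the units of the state.
- bot.get_obs(): the state, without advancing time (a new reading comes with each control period).
- vision.read_camera(name): name is "scene" or "top" or "wrist"; returns (picture, depth): 384x512x3 uint8, red, green, blue; 384x512 float32, m along the optical axis (not along the pixel's ray), 0 where there is no reading.
- vision.calibration(name): a dict with "fx", "fy", "cx", "cy" (pixels), "R" (3x3) and "t" (3): a world point X has camera coordinates R X + t; the wrist camera has in their place "hand_eye" (4x4, takes a point from camera to tool coordinates, whose origin is the TCP and whose axes are the flange's). Camera axes: x right, y down, z forward; pixel columns grow to the right and rows downward; lengths in m; the calibration is good to about 2 mm. The wrist camera is an equidistant fisheye: a pixel r from the principal point sees the ray r / f radians off the axis. A picture is of the moment at which its call begins: read the wrist's pose just before it. calibration takes no time and is no camera call.
- bot.hand_in(): hands the job in, once; it reports no verdict.
The state is a dict: "t": time; "q": joint angles; "joint_vel": joint speeds; "joint_torque": joint torques, N m; "eef_pos": TCP position; "tool_rot": TCP orientation; "contact_force": force on the tool from outside, world axes, zero at the start; "torque": the same for the moment, N m; "gripper_width": opening from 0.0 (shut) to 1.0 (fully open).
Only numpy, scipy, OpenCV 4.12 (cv2) and the standard library are available. Lean on these libraries where they do the work, as an engineer would, in place of code of your own. Each camera call takes 0.05 s, during which the arm holds its last target.

## Working session

There is one attempt and no reset: what is moved stays moved. The work goes in short steps, Python scripts to look and compute and a tool call to move; the robot and the scene stay as the last step left them, time stands still between calls to the robot, and variables do not carry over. Pictures are saved under pics/ and viewed, and the job is handed in when it is done.

Besides the shell and the picture viewer there is one more tool, called after "Emit:" as a command line: name --argument value ..., lists and objects as JSON in quotes. move_arm: Moves the arm, as the interface text tells. Its arguments: {"type":"object","properties":{"increments":{"type":"string"},"newtons":{"type":"number"}},"required":["increments"]}

```bash
ls; mkdir -p pics
python3 - <<'E'
from station import bot, vision
import cv2,numpy as np
o=bot.get_obs()
for k in o: print(k,np.round(o[k],4))
for n in ["scene","top"]:
    p,d=vision.read_camera(n); cv2.imwrite(f"pics/{n}0.png",p[:,:,::-1]); np.savez(f"{n}0.npz",p=p,d=d)
    c=vision.calibration(n); print(n,{k:np.round(c[k],4).tolist() for k in c})
print(vision.calibration("wrist"))
E
```

```text
pics
t 0.0
q [ 1.0549  0.4778  0.0224  1.5565 -0.0115  1.1093 -0.0831]
joint_vel [ 0.0006  0.002   0.0007  0.0005 -0.0005 -0.0009 -0.0005]
joint_torque [-9.00000e-04 -5.96465e+01  1.60780e+00 -2.81203e+01  1.26000e-02
  9.20000e-03  0.00000e+00]
eef_pos [ 0.2674 -0.6191  0.2303]
tool_rot [-9.000e-04  9.793e-01  2.025e-01 -3.000e-04]
contact_force [-0.2664  0.4521  0.0012]
torque [ 0.0368 -0.0043  0.0108]
gripper_width 1.0043
scene {'fx': 403.9665, 'fy': 403.9665, 'cx': 253.9069, 'cy': 193.2613, 'R': [[-0.8851, 0.4654, -0.0097], [0.2689, 0.4941, -0.8268], [-0.3799, -0.7344, -0.5624]], 't': [0.5432, -0.0475, 1.2347]}
top {'fx': 498.9857, 'fy': 498.9857, 'cx': 259.3569, 'cy': 200.2435, 'R': [[-0.0051, -0.9999, 0.0095], [-0.983, 0.0033, -0.1838], [0.1838, -0.0103, -0.9829]], 't': [0.0093, 0.627, 1.3054]}
{'fx': 297.3186396354542, 'fy': 297.3186396354542, 'cx': 261.0757295770356, 'cy': 191.98705835289917, 'hand_eye': array([[ 2.32728311e-04, -9.54061376e-01, -2.99611144e-01,
         7.66854023e-02],
       [ 9.99999964e-01,  1.82794599e-04,  1.94689141e-04,
         1.12463458e-03],
       [-1.30978091e-04, -2.99611179e-01,  9.54061384e-01,
        -1.42473146e-01],
       [ 0.00000000e+00,  0.00000000e+00,  0.00000000e+00,
         1.00000000e+00]])}
```

View pics/scene0.png

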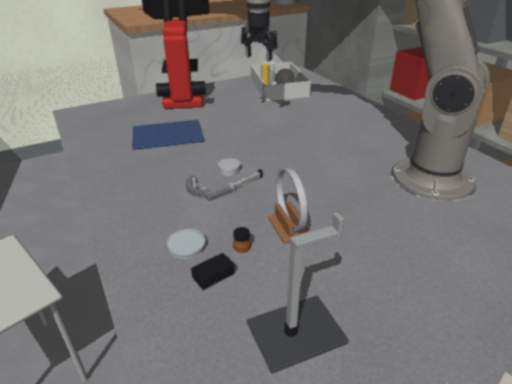

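View pics/top0.png

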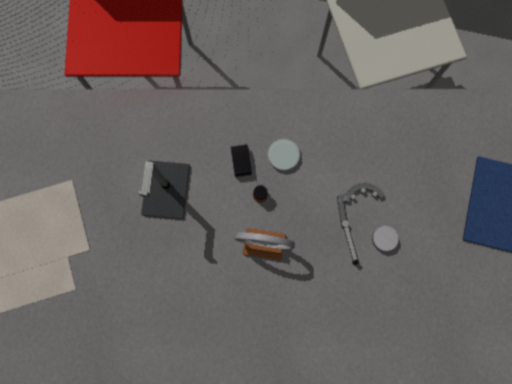

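```bash
cat > h.py <<'E'
import numpy as np,cv2
from station import bot,vision
def cloud(n,d):
    c=vision.calibration(n); v,u=np.mgrid[0:384,0:512].astype(float)
    X=np.stack([(u-c['cx'])/c['fx']*d,(v-c['cy'])/c['fy']*d,d],-1)-c['t']
    W=X@c['R']; W[d==0]=np.nan
    return W
def proj(n,P):
    c=vision.calibration(n); q=c['R']@np.asarray(P,float)+c['t']; return q[0]/q[2]*c['fx']+c['cx'],q[1]/q[2]*c['fy']+c['cy']
def ray(n,u,v,z):
    c=vision.calibration(n); C=-c['R'].T@c['t']; r=c['R'].T@np.array([(u-c['cx'])/c['fx'],(v-c['cy'])/c['fy'],1]); return C+r*(z-C[2])/r[2]
E
python3 - <<'E'
from h import *
D=np.load('top0.npz'); p=D['p']; W=cloud('top',D['d'])
a=p[130:280,330:430]; cv2.imwrite('pics/nest0.png',cv2.resize(a[:,:,::-1],None,fx=4,fy=4,interpolation=cv2.INTER_CUBIC)[:600])
a=p[130:280,130:330]; cv2.imwrite('pics/left0.png',cv2.resize(a[:,:,::-1],None,fx=4,fy=4,interpolation=cv2.INTER_CUBIC)[:600])
a=W[130:280,330:430,2]; print(np.nanmin(a),np.nanmax(a),np.nanmedian(a))
z=W[...,2]
im=np.clip(z*1000*8,0,255); im[~np.isfinite(im)]=0
cv2.imwrite('pics/nestz.png',cv2.resize(im[130:280,330:430].astype(np.uint8),None,fx=4,fy=4,interpolation=cv2.INTER_NEAREST))
E
```

```text
-0.01284349045693013 0.03320067383626608 0.00019788596436888745
```

View pics/nest0.png

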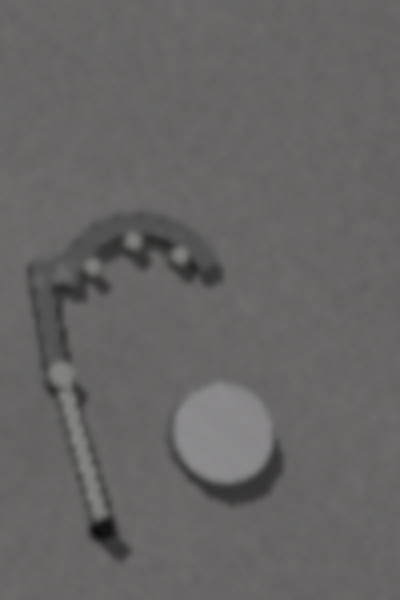

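View pics/left0.png

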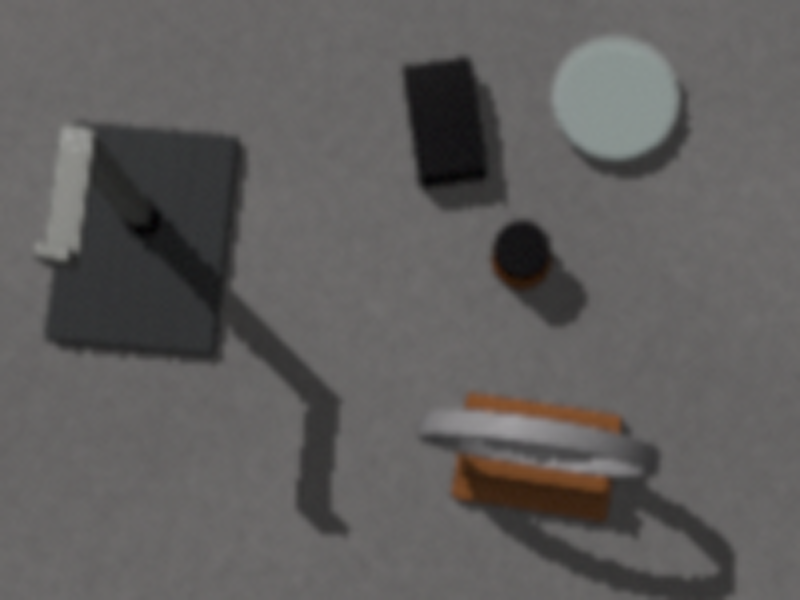

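View pics/nestz.png

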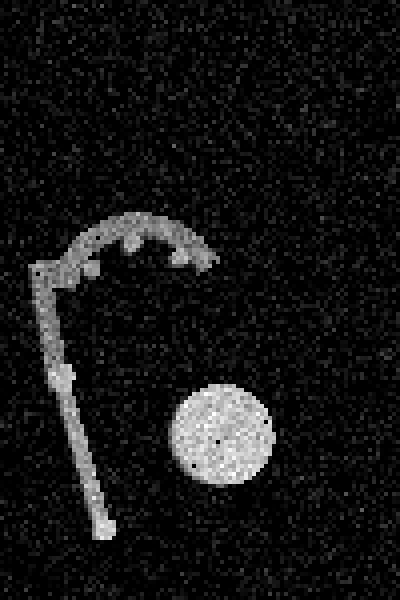

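Run:
```python
from h import *
from scipy.optimize import least_squares
f=lambda x,y,ox,oy:((x+.5)/4-.5+ox,(y+.5)/4-.5+oy)
N=lambda x,y,z:ray('top',*f(x,y,330,130),z)
L,M,R=N(93,267,.02),N(133,240,.02),N(181,255,.02)
pv=N(61,373,.021); en=N(103,528,.025); dc=N(223,434,.025)
for n,a in zip(['L','M','R','piv','end','disc'],[L,M,R,pv,en,dc]): print(n,np.round(a,4))
a5=np.radians(50)
loc=np.array([[41*np.cos(a5),41*np.sin(a5)],[41,0],[41*np.cos(a5),-41*np.sin(a5)],[-47,66]])/1e3
obs=np.array([L,M,R,pv])[:,:2]
def res(p):
    c,s=np.cos(p[2]),np.sin(p[2]); return (loc@np.array([[c,s],[-s,c]])+p[:2]-obs).ravel()
r=least_squares(res,[M[0],M[1],0]); print('nest',np.round(r.x,4),np.degrees(r.x[2]),np.round(r.fun*1e3,1))
th=r.x[2]; d=en-pv; print('keeper len',np.linalg.norm(d[:2]),'ang',(-(np.arctan2(d[1],d[0])-th-(-np.pi/2))) % (2*np.pi))
# hook base + rack
H=lambda x,y,z:ray('top',*f(x,y,130,130),z)
for n,c in [('base',[(75,124),(240,137),(216,356),(46,343)])]:
    q=np.array([H(*k,.012) for k in c]); print(n,np.round(q,3).tolist(),np.round(q.mean(0),4), 'yaw edges',np.degrees(np.arctan2(*(q[1]-q[2])[[1,0]])),np.degrees(np.arctan2(*(q[0]-q[3])[[1,0]])))
D=np.load('top0.npz'); W=cloud('top',D['d'])
m=(W[...,2]>.2)&(W[...,2]<.3); v,u=np.where(m); k=u<200; P=W[m][k]; print('arm',len(P),np.round(P.min(0),3),np.round(P.max(0),3))
a=P[P[:,2]<.25][:,:2]; rr=cv2.minAreaRect((a*1000).astype(np.float32)); print(rr, np.median(P[:,2]))
m=(W[...,2]>.035)&(W[...,2]<.2);v,u=np.where(m)
P=W[m];P=P[(u>220)&(u<300)&(v>200)&(v<270)]; print(np.nanmin(P,0),np.nanmax(P,0))
t=P[P[:,2]>.1]; print('hoop',len(t)); 
cc=t.mean(0); print(cc, np.degrees(np.arctan2(*np.linalg.svd(t[:,:2]-cc[:2],full_matrices=False)[2][0][::-1])))
rk=P[(P[:,2]<.055)&(P[:,2]>.04)]; print('rack',cv2.minAreaRect((rk[:,:2]*1000).astype(np.float32)))
for n,c,z in [('dish',(615,97),.018),('box',(445,122),.032),('jar',(522,250),.05)]: print(n,np.round(H(*c,z),3))
```

```text
L [ 0.6443 -0.2575  0.02  ]
M [ 0.6637 -0.2865  0.02  ]
R [ 0.6528 -0.32    0.02  ]
piv [ 0.5689 -0.2319  0.021 ]
end [ 0.4611 -0.2561  0.025 ]
disc [ 0.5254 -0.3419  0.025 ]
nest [ 0.6228 -0.2918  0.1197] 6.859040685360175 [ 0.9  0.  -0.2 -0.3 -0.   0.2 -0.7  0.1]
keeper len 0.11051611655499068 ang 1.469957204517863
base [[0.752, 0.323, 0.012], [0.742, 0.205, 0.012], [0.584, 0.219, 0.012], [0.594, 0.338, 0.012]] [0.6679 0.2713 0.012 ] yaw edges -4.891033382110784 -5.272167188630909
arm 342 [0.602 0.263 0.202] [0.689 0.288 0.268]
((645.8472290039062, 275.2633056640625), (21.075103759765625, 85.86616516113281), 85.61735534667969) 0.23962412256861704
[ 0.48378465 -0.08283766  0.03510649] [0.54150754 0.07427065 0.17356452]
hoop 398
[ 0.51160607 -0.00587245  0.15397141] 80.98685060594582
rack ((512.2274169921875, -6.326255798339844), (131.28506469726562, 43.867706298828125), 80.93003845214844)
dish [ 0.769 -0.063  0.018]
box [0.747 0.058 0.032]
jar [0.651 0.004 0.05 ]
```

Run:
```python
from h import *
D=np.load('scene0.npz'); p=D['p']; a=p[160:310,240:360]
cv2.imwrite('pics/sc.png',cv2.resize(a[:,:,::-1],None,fx=4,fy=4,interpolation=cv2.INTER_CUBIC))
W=cloud('scene',D['d'])
# hoop points and arm points
m=(W[...,2]>.06)&(W[...,2]<.2); v,u=np.where(m); k=(u>270)&(u<310)&(v>160)&(v<228); P=W[m][k]
print(len(P),P.min(0),P.max(0))
P=P[(P[:,0]<.6)]; c=np.median(P,0); 
from numpy.linalg import svd
for i in range(5):
    n=svd(P-P.mean(0),full_matrices=False)[2][2]; dd=(P-P.mean(0))@n; P=P[abs(dd)<.012]
print('hoop',P.mean(0),n,len(P))
m=(W[...,2]>.225)&(W[...,2]<.28); v,u=np.where(m); k=(u>280)&(u<350)&(v>200)&(v<260); P=W[m][k]; print('arm',len(P),P.min(0),P.max(0))
b=P[(P[:,2]>.235)&(P[:,2]<.248)]; print(cv2.minAreaRect((b[:,:2]*1000).astype(np.float32)),np.median(b[:,2]))
```

```text
630 [ 0.49360367 -0.07771214  0.06013495] [0.53295632 0.07872003 0.17185488]
hoop [0.51660448 0.01544625 0.12492933] [ 0.98871429 -0.14965908 -0.00679789] 630
arm 754 [0.60308624 0.26495105 0.2250907 ] [0.68870258 0.29367022 0.26587302]
((646.0869140625, 279.5063171386719), (21.22501564025879, 84.56690216064453), 84.05805969238281) 0.23942726041137147
```

View pics/sc.png

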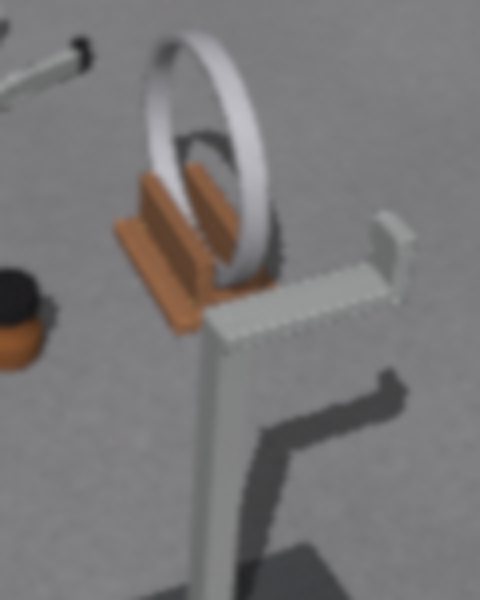

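Emit:
move_arm --increments "1 15 36 2 0 0 .063;1 15 36 2 0 0 .063;1 15 36 2 0 0 .063;1 15 36 2 0 0 .063;1 15 36 2 0 0 .063;1 15 36 2 0 0 .063;1 15 36 2 0 0 .063;1 15 36 2 0 0 .063" --newtons 60

```text
t: 1.1
eef_pos: [0.3879, -0.3303, 0.2471]
tool_rot: [-0.0, 0.897, 0.441, -0.0]
contact_force: [0.4, -1.1, 0.1]
gripper_width: 0.999
```

Emit:
move_arm --increments "1 15 36 2 0 0 .063;1 15 36 2 0 0 .063;1 15 36 2 0 0 .063;1 15 36 2 0 0 .063;1 15 36 2 0 0 .063;1 15 36 2 0 0 .063;1 15 36 2 0 0 .063;1 15 37 2 0 0 .063"

```text
t: 2.1
eef_pos: [0.5078, -0.0417, 0.2631]
tool_rot: [-0.0, 0.759, 0.651, -0.0]
contact_force: [0.1, -0.7, -0.3]
gripper_width: 1.0
```

```bash
cat > s.py <<'E'
from h import *
import sys
o=bot.get_obs(); q=o['tool_rot']
from scipy.spatial.transform import Rotation as R
Rm=R.from_quat(q,scalar_first=True).as_matrix()
print('t',o['t'],'tcp',np.round(o['eef_pos'],4),'ydir',np.degrees(np.arctan2(Rm[1,1],Rm[0,1])),'z',np.round(Rm[:,2],3),'F',np.round(o['contact_force'],1),'T',np.round(o['torque'],2),'g',o['gripper_width'],'q',np.round(o['q'],2))
for a in sys.argv[1:]:
    n,f=a.split(':'); p,d=vision.read_camera(n); cv2.imwrite(f'pics/{f}.png',cv2.resize(p[:,:,::-1],(768,576),interpolation=cv2.INTER_CUBIC)); np.savez(f+'.npz',p=p,d=d,R=Rm,e=o['eef_pos'])
E
python3 s.py wrist:w1
```

```text
t 2.1 tcp [ 0.5078 -0.0417  0.2631] ydir -8.784912652719353 z [-0.001 -0.    -1.   ] F [ 0.1 -0.7 -0.3] T [-0.05  0.02 -0.04] g 1.0002432962312389 q [ 0.38  0.21 -0.49  1.88  0.11  1.08 -0.3 ]
```

View pics/w1.png

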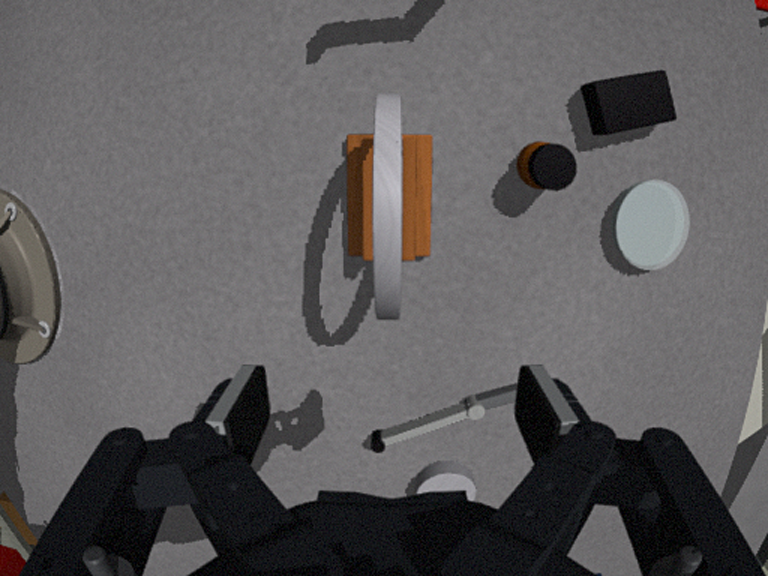

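Emit:
move_arm --increments "1 0 0 -25 0 0 0;1 0 0 -25 0 0 0;1 0 0 -25 0 0 0;1 0 0 -25 0 0 0;1 0 0 -16 0 0 0;1 0 0 -10 0 0 0;1 0 0 0 0 0 0;0 0 0 0 0 0 0" --newtons 60

```text
t: 3.15
eef_pos: [0.5083, -0.0426, 0.138]
tool_rot: [0.0, 0.76, 0.65, 0.0]
contact_force: [0.1, -0.1, -0.0]
gripper_width: 0.816
```

Emit:
move_arm --increments "0 0 0 0 0 0 0;0 0 0 0 0 0 0;0 0 0 0 0 0 0;0 0 0 0 0 0 0;0 0 0 0 0 0 0;0 0 0 0 0 0 0;0 0 0 0 0 0 0;0 0 0 0 0 0 0"

```text
t: 4.15
eef_pos: [0.508, -0.0428, 0.1377]
tool_rot: [0.0, 0.76, 0.65, 0.0]
contact_force: [-2.4, -2.2, 5.3]
gripper_width: 0.171
```

```bash
python3 s.py wrist:w2 scene:s2
```

```text
t 4.15 tcp [ 0.508  -0.0428  0.1377] ydir -8.89128963861214 z [ 0.001 -0.    -1.   ] F [-2.4 -2.2  5.3] T [-0.17  0.21 -0.01] g 0.1705489989051431 q [ 0.34  0.36 -0.46  2.01  0.22  0.81 -0.39]
```

View pics/w2.png

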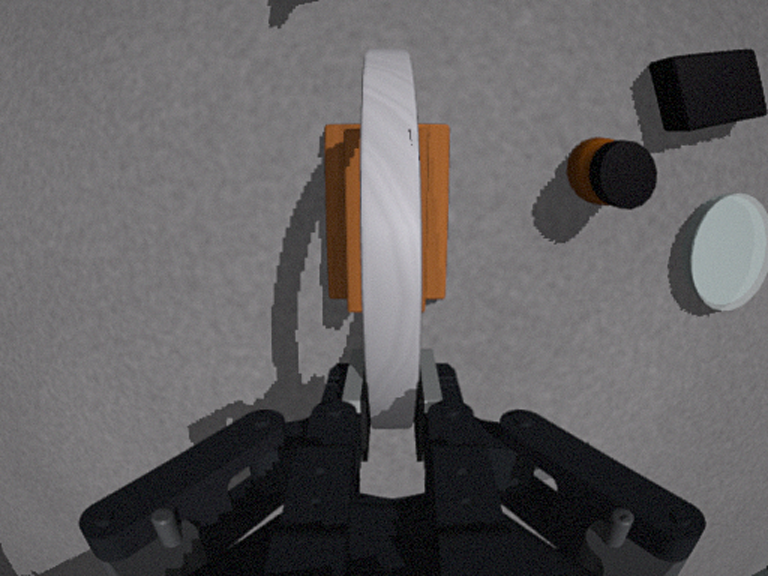

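View pics/s2.png

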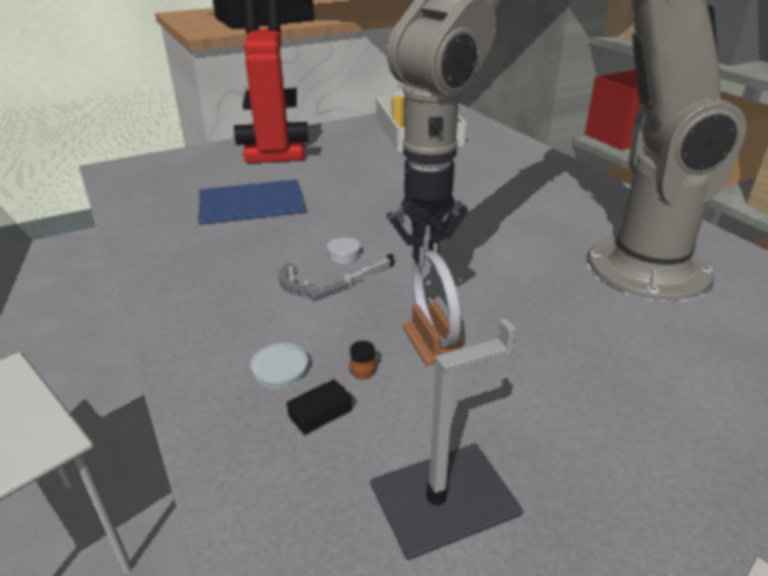

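Emit:
move_arm --increments "0 0 0 0 0 0 0;0 0 0 5 0 0 0;0 0 0 15 0 0 0;0 0 0 20 0 0 0;0 0 0 25 0 0 0;0 0 0 25 0 0 0;0 0 0 25 0 0 0;0 0 0 15 0 0 0" --newtons 90

```text
t: 5.25
eef_pos: [0.508, -0.0425, 0.2691]
tool_rot: [0.001, 0.76, 0.65, 0.001]
contact_force: [0.7, -0.2, -1.8]
gripper_width: 0.163
```

```bash
python3 s.py scene:s3 top:t3
python3 - <<'E'
from h import *
p=np.load('s3.npz')['p'][120:270,220:380]; cv2.imwrite('pics/s3c.png',cv2.resize(p[:,:,::-1],None,fx=4,fy=4,interpolation=cv2.INTER_CUBIC))
E
```

```text
t 5.25 tcp [ 0.508  -0.0425  0.2691] ydir -8.868507773692851 z [ 0.002 -0.    -1.   ] F [ 0.7 -0.2 -1.8] T [-0.07  0.02  0.03] g 0.1633292702111072 q [ 0.39  0.2  -0.49  1.87  0.11  1.09 -0.3 ]
```

View pics/s3c.png

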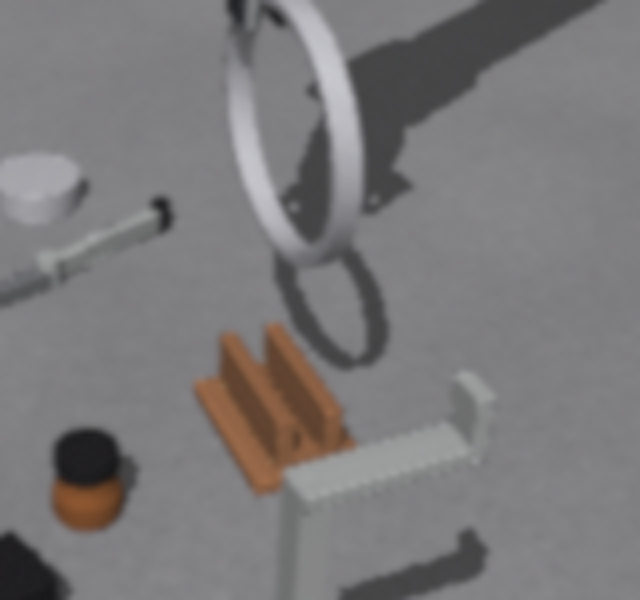

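```bash
cat > hoop.py <<'E'
from h import *
import sys
from scipy.optimize import least_squares
def fit(n,f,box):
    D=np.load(f); W=cloud(n,D['d']); p=D['p'].astype(int)
    m=(W[...,2]>box[4])&(W[...,2]<box[5])&(W[...,0]>box[0])&(W[...,0]<box[1])&(W[...,1]>box[2])&(W[...,1]<box[3])&(p.sum(-1)>270)
    P=W[m]
    def res(q):
        nrm=np.array([np.cos(q[3])*np.cos(q[4]),np.sin(q[3])*np.cos(q[4]),np.sin(q[4])]); d=P-q[:3]; a=d@nrm; r=np.linalg.norm(d-a[:,None]*nrm,axis=1)
        return np.concatenate([np.maximum(abs(a)-.008,0),np.maximum(abs(r-.076)-.004,0)+.1*(r-.076), .1*a])
    b=np.array(box); x0=[*(b[[0,2,4]]+b[[1,3,5]])/2,-.13,0]
    r=least_squares(res,x0,loss='soft_l1',f_scale=.003)
    print(n,len(P),np.round(r.x[:3],4),np.degrees(r.x[3:]),'rms',np.sqrt(np.mean(r.fun**2)))
if __name__=='__main__':
    fit(sys.argv[1],sys.argv[2],[float(x) for x in sys.argv[3:9]])
E
python3 hoop.py scene s3.npz .46 .57 -.1 .1 .12 .312
python3 hoop.py top t3.npz .46 .57 -.1 .1 .12 .312
python3 hoop.py scene scene0.npz .48 .55 -.1 .1 .055 .2
```

```text
scene 1063 [ 0.5153 -0.0013  0.2237] [-7.87010429 -1.5791144 ] rms 0.0013022517344876536
top 369 [ 0.5145 -0.0049  0.2265] [-9.51043003 -0.45301993] rms 0.0003123503185700608
scene 634 [ 0.5131 -0.0011  0.0918] [-8.69922857 -0.12660667] rms 0.00035329603610688887
```

Emit:
move_arm --increments "0 4 20 0 0 0 .008;0 7 40 0 0 0 .008;0 8 45 0 0 0 .008;0 8 45 0 0 0 .008;0 8 45 0 0 0 .008;0 8 45 0 0 0 .008;0 6 30 0 0 0 .008;0 3 15 0 0 0 .009"

```text
t: 6.35
eef_pos: [0.5583, 0.2456, 0.266]
tool_rot: [-0.001, 0.737, 0.676, -0.001]
contact_force: [-0.1, 0.1, -2.4]
gripper_width: 0.162
```

```bash
python3 s.py scene:s4 top:t4; python3 hoop.py scene s4.npz .51 .59 .2 .4 .12 .312; python3 hoop.py top t4.npz .51 .598 .2 .4 .12 .312
```

```text
t 6.35 tcp [0.5583 0.2456 0.266 ] ydir -4.904345362045568 z [-0.003  0.001 -1.   ] F [-0.1  0.1 -2.4] T [-0.1   0.01  0.03] g 0.16205469981645287 q [-0.06  0.41 -0.6   1.64  0.24  1.17 -0.81]
scene 1824 [0.5625 0.2858 0.2202] [-3.68812981 -1.51486603] rms 0.001062186557292929
top 0 [0.554 0.3   0.216] [-7.44845134  0.        ] rms nan
  return _methods._mean(a, axis=axis, dtype=dtype,
  ret = ret.dtype.type(ret / rcount)
```

View pics/s4.png

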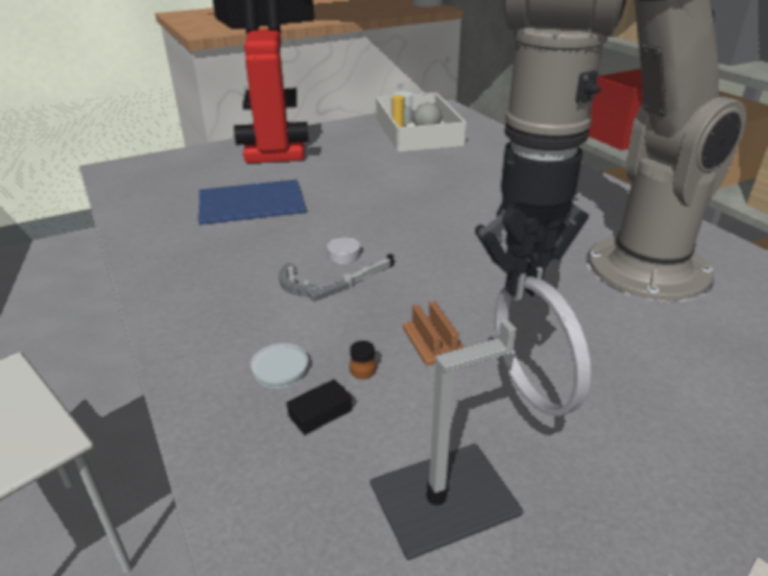

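View pics/t4.png

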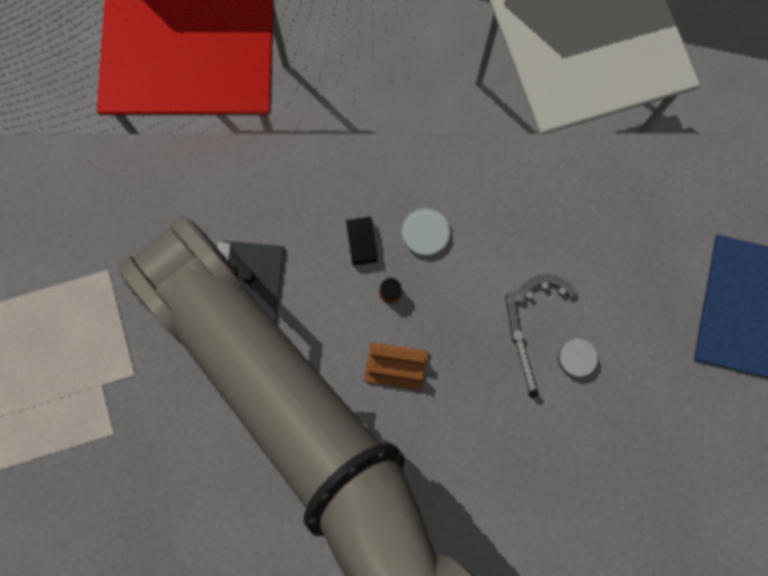

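Emit:
move_arm --increments "0 5 0 2 0 0 0;0 10 -1 1 0 0 0;0 14 -1 0 0 0 0;0 14 -2 0 0 0 0;0 14 -2 0 0 0 0;0 12 -1 0 0 0 0;0 8 -1 0 0 0 0;0 0 0 0 0 0 0"

```text
t: 7.45
eef_pos: [0.6371, 0.2342, 0.27]
tool_rot: [-0.0, 0.738, 0.674, -0.0]
contact_force: [1.2, 0.5, -2.6]
gripper_width: 0.159
```

```bash
python3 s.py scene:s5; python3 hoop.py scene s5.npz .6 .67 .18 .38 .12 .2355;python3 hoop.py scene s5.npz .6 .67 .18 .38 .12 .31;  python3 - <<'E'
from h import *
p=np.load('s5.npz')['p'][150:300,260:420]; cv2.imwrite('pics/s5c.png',cv2.resize(p[:,:,::-1],None,fx=4,fy=4,interpolation=cv2.INTER_CUBIC))
E
```

```text
t 7.45 tcp [0.6371 0.2342 0.27  ] ydir -5.1818921180259565 z [-0.  0. -1.] F [ 1.2  0.5 -2.6] T [-0.09  0.02 -0.  ] g 0.1593455207427606 q [-0.06  0.51 -0.57  1.47  0.28  1.24 -0.75]
scene 924 [0.642  0.2733 0.2219] [-4.95474398 -2.44987669] rms 0.005824337699745798
scene 2354 [0.6413 0.2736 0.2207] [-3.95613904 -0.29379122] rms 0.010764174328674991
```

View pics/s5c.png

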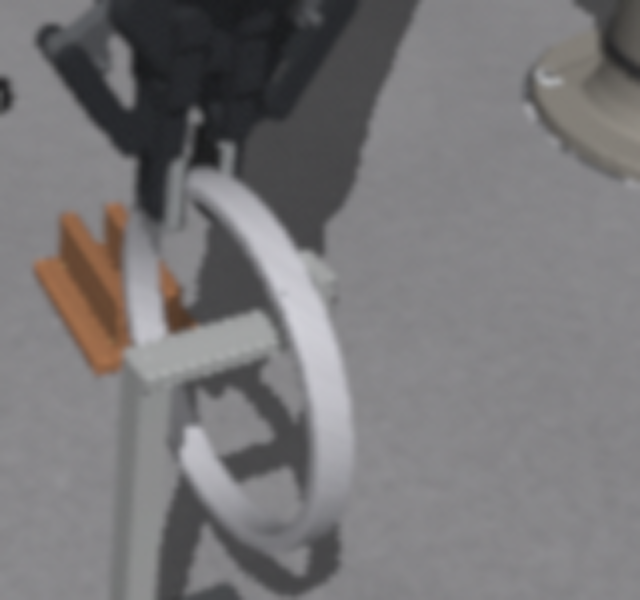

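Emit:
move_arm --increments "0 0 2 -5 0 0 0;0 0 0 -8 0 0 0;0 0 0 -9 0 0 0;0 0 0 -9 0 0 0;0 0 0 -8 0 0 0;0 0 0 -7 0 0 0;0 0 0 -4 0 0 0;0 0 0 0 0 0 0"

```text
t: 8.5
eef_pos: [0.6366, 0.2363, 0.22]
tool_rot: [-0.0, 0.738, 0.675, -0.0]
contact_force: [0.3, 0.3, -1.5]
gripper_width: 0.158
```

Emit:
move_arm --increments "0 0 0 -1 0 0 0;0 0 0 -1 0 0 0;0 0 0 -1 0 0 0;0 0 0 -1 0 0 0;0 0 0 -1 0 0 0;0 0 0 0 0 0 0;0 0 0 0 0 0 0;0 0 0 0 0 0 0"

```text
t: 9.5
eef_pos: [0.6367, 0.2364, 0.2154]
tool_rot: [0.0, 0.738, 0.675, 0.0]
contact_force: [-0.7, -0.3, -0.4]
gripper_width: 0.167
```

```bash
python3 s.py scene:s6; python3 hoop.py scene s6.npz .6 .67 .18 .38 .08 .2255;  python3 - <<'E'
from h import *
p=np.load('s6.npz')['p'][150:300,260:420]; cv2.imwrite('pics/s6c.png',cv2.resize(p[:,:,::-1],None,fx=4,fy=4,interpolation=cv2.INTER_CUBIC))
E
```

```text
t 9.5 tcp [0.6367 0.2364 0.2154] ydir -5.155966259310062 z [ 0.  0. -1.] F [-0.7 -0.3 -0.4] T [-0.1   0.14  0.02] g 0.16749059389152998 q [-0.07  0.56 -0.55  1.53  0.31  1.14 -0.78]
scene 1033 [0.6417 0.2781 0.1682] [-3.61224338 -2.28613312] rms 0.0008070205836014309
```

View pics/s6c.png

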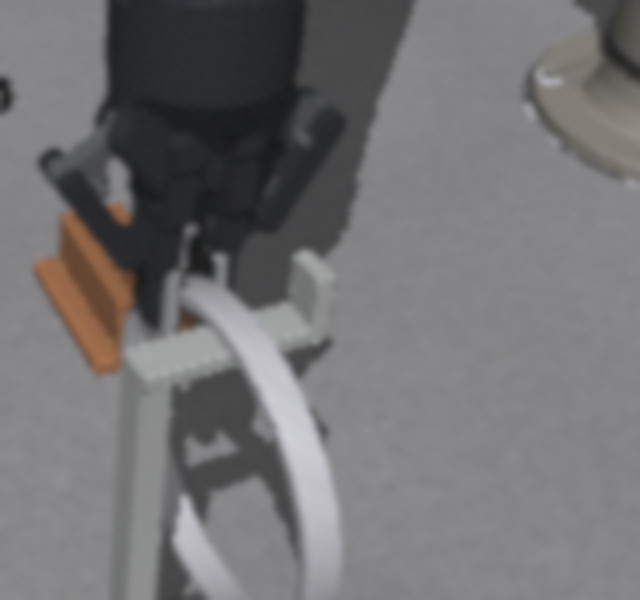

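Emit:
move_arm --increments "0 0 0 -1 0 0 0;0 0 0 0 0 0 0;0 0 0 -1 0 0 0;0 0 0 0 0 0 0;0 0 0 0 0 0 0;0 0 0 0 0 0 0;0 0 0 0 0 0 0;0 0 0 0 0 0 0"

```text
t: 10.55
eef_pos: [0.6369, 0.2365, 0.2146]
tool_rot: [0.0, 0.738, 0.675, 0.001]
contact_force: [-3.7, -2.4, 7.4]
gripper_width: 0.163
```

Emit:
move_arm --increments "0 0 0 1 0 0 0;0.2 0 0 0 0 0 0;0.23 0 0 0 0 0 0;0.26 0 0 0 0 0 0;0.3 0 0 0 0 0 0;0.4 0 0 0 0 0 0;0.5 0 0 0 0 0 0;0.55 0 0 0 0 0 0" --newtons 40

```text
t: 11.55
eef_pos: [0.6367, 0.2363, 0.2143]
tool_rot: [0.0, 0.738, 0.675, 0.0]
contact_force: [0.0, 0.3, -0.2]
gripper_width: 0.548
```

```bash
python3 s.py scene:s7; python3 hoop.py scene s7.npz .6 .67 .18 .38 .08 .2255;  python3 - <<'E'
from h import *
p=np.load('s7.npz')['p'][150:300,260:420]; cv2.imwrite('pics/s7c.png',cv2.resize(p[:,:,::-1],None,fx=4,fy=4,interpolation=cv2.INTER_CUBIC))
E
```

```text
t 11.55 tcp [0.6367 0.2363 0.2143] ydir -5.1587014676154626 z [ 0.  0. -1.] F [ 0.   0.3 -0.2] T [ 0.01 -0.03  0.01] g 0.5478982096176369 q [-0.07  0.56 -0.55  1.53  0.31  1.14 -0.78]
scene 1002 [0.6411 0.2787 0.168 ] [-4.95641688 -0.5445629 ] rms 0.0021023595880974
```

View pics/s7c.png

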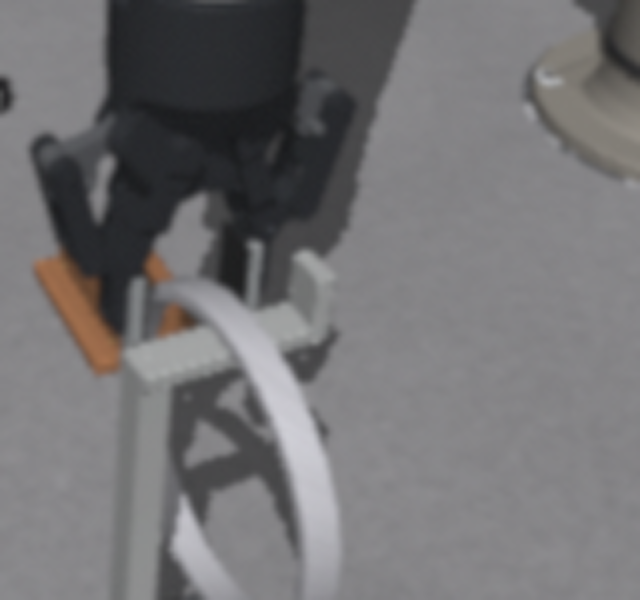

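Emit:
move_arm --increments "0.55 0 0 5 0 0 0;0.55 0 0 10 0 0 0;0.55 0 0 15 0 0 0;0.55 0 0 20 0 0 0;0.55 0 0 20 0 0 0;0.55 0 0 10 0 0 0;0.6 -10 -25 0 0 0 -.118;0.6 -15 -45 0 0 0 -.118"

```text
t: 12.6
eef_pos: [0.6111, 0.1677, 0.2945]
tool_rot: [-0.001, 0.813, 0.583, 0.0]
contact_force: [0.4, -1.0, 0.5]
gripper_width: 0.603
```

Emit:
move_arm --increments "0.6 -17 -58 0 0 0 -.118;0.6 -17 -58 0 0 0 -.118;0.6 -17 -58 0 0 0 -.118;0.6 -17 -58 0 0 0 -.118;0.6 -17 -58 0 0 0 -.118;0.6 -17 -58 0 0 0 -.118;0.6 -17 -58 0 0 0 -.118;0.6 -17 -58 0 0 0 -.118"

```text
t: 13.6
eef_pos: [0.475, -0.2993, 0.2948]
tool_rot: [0.0, 0.989, 0.148, 0.0]
contact_force: [0.5, -0.0, 0.5]
gripper_width: 0.598
```

Emit:
move_arm --increments "0.6 0 -45 -20 0 0 0;0.6 0 -24 -30 0 0 0;0.6 0 0 -30 0 0 0;0.6 0 0 -30 0 0 0;0.6 0 0 -30 0 0 0;0.6 0 0 -20 0 0 0;0.6 0 0 -10 0 0 0;0.6 0 0 0 0 0 0"

```text
t: 14.6
eef_pos: [0.4756, -0.3665, 0.1241]
tool_rot: [-0.0, 0.989, 0.15, -0.0]
contact_force: [1.2, 0.1, -0.4]
gripper_width: 0.6
```

```bash
python3 s.py scene:s8 wrist:w8 top:t8; python3 hoop.py scene s8.npz .6 .67 .18 .38 .08 .2255; python3 hoop.py scene s8.npz .6 .67 .18 .38 .08 .2655
```

```text
t 14.6 tcp [ 0.4756 -0.3665  0.1241] ydir -72.7580170378557 z [-0.001  0.001 -1.   ] F [ 1.2  0.1 -0.4] T [-0.    0.04 -0.06] g 0.5995354092410755 q [ 0.65  0.48 -0.13  1.83  0.08  0.84 -0.79]
scene 1031 [0.6421 0.2773 0.1702] [-4.54041165 -0.07534791] rms 0.0003390454197496463
scene 2009 [0.6406 0.2769 0.1696] [-4.81572468  1.86285481] rms 0.005070183805711456
```

View pics/s8.png

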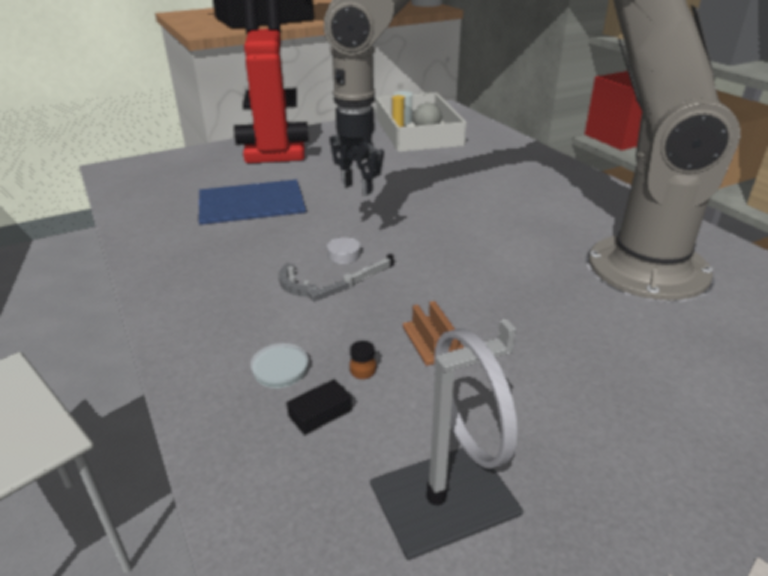

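View pics/w8.png

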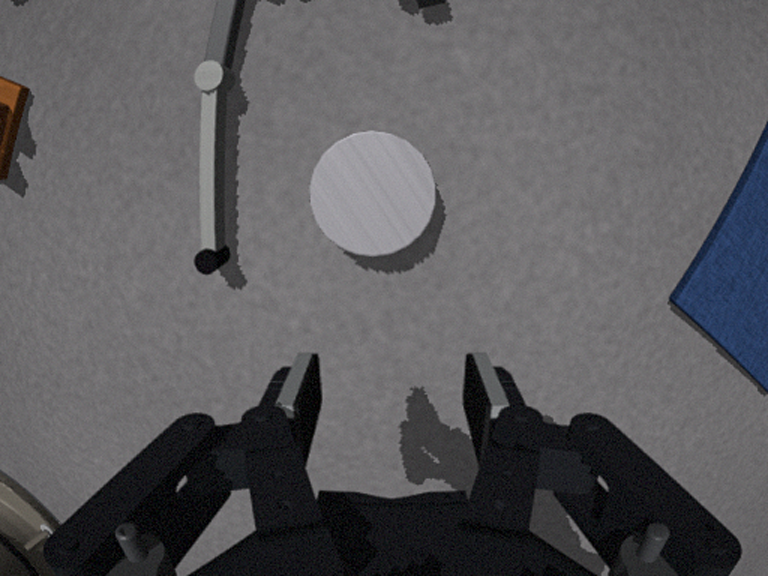

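Emit:
move_arm --increments "0.6 -1 4 -25 0 0 0;0.6 -1 4 -25 0 0 0;0.6 0 0 -25 0 0 0;0.6 0 0 -20 0 0 0;0.6 0 0 -12 0 0 0;0.6 0 0 -6 0 0 0;0.6 0 0 -4 0 0 0;0.6 0 0 0 0 0 0"

```text
t: 15.75
eef_pos: [0.4739, -0.3588, 0.0075]
tool_rot: [0.0, 0.989, 0.15, 0.0]
contact_force: [-0.1, -0.3, 0.3]
gripper_width: 0.6
```

```bash
python3 s.py wrist:w9
```

```text
t 15.75 tcp [ 0.4739 -0.3588  0.0075] ydir -72.76730960824506 z [ 0. -0. -1.] F [-0.1 -0.3  0.3] T [ 0.03 -0.04 -0.04] g 0.6004898752161991 q [ 0.63  0.64 -0.11  1.89  0.12  0.62 -0.83]
```

View pics/w9.png

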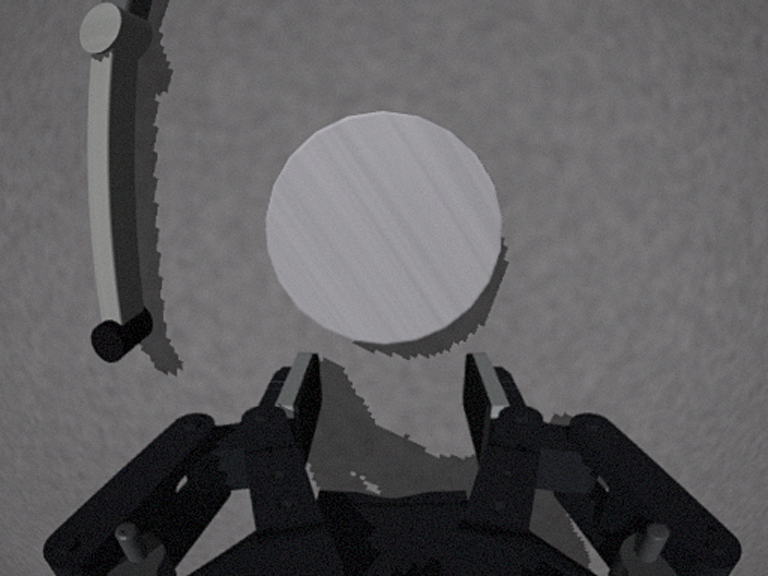

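Emit:
move_arm --increments "0.6 9 3 0 0 0 0;0.6 9 3 0 0 0 0;0.6 7 4 0 0 0 0;0.6 7 3 0 0 0 0;0.6 7 4 0 0 0 0;0.6 7 3 0 0 0 0;0.6 7 4 0 0 0 0;0.6 7 4 0 0 0 0"

```text
t: 16.8
eef_pos: [0.5342, -0.3304, 0.0073]
tool_rot: [0.0, 0.989, 0.15, 0.0]
contact_force: [-0.1, 0.1, 0.6]
gripper_width: 0.599
```

```bash
python3 s.py wrist:w10 top:t10
python3 - <<'E'
from h import *
p=np.load('t10.npz')['p'][130:280,330:430]; cv2.imwrite('pics/t10c.png',cv2.resize(p[:,:,::-1],None,fx=4,fy=4,interpolation=cv2.INTER_CUBIC))
E
```

```text
t 16.8 tcp [ 0.5342 -0.3304  0.0073] ydir -72.77122159987037 z [ 0. -0. -1.] F [-0.1  0.1  0.6] T [-0.05  0.21 -0.03] g 0.599295269747545 q [ 0.54  0.68 -0.11  1.81  0.11  0.66 -0.91]
```

View pics/w10.png

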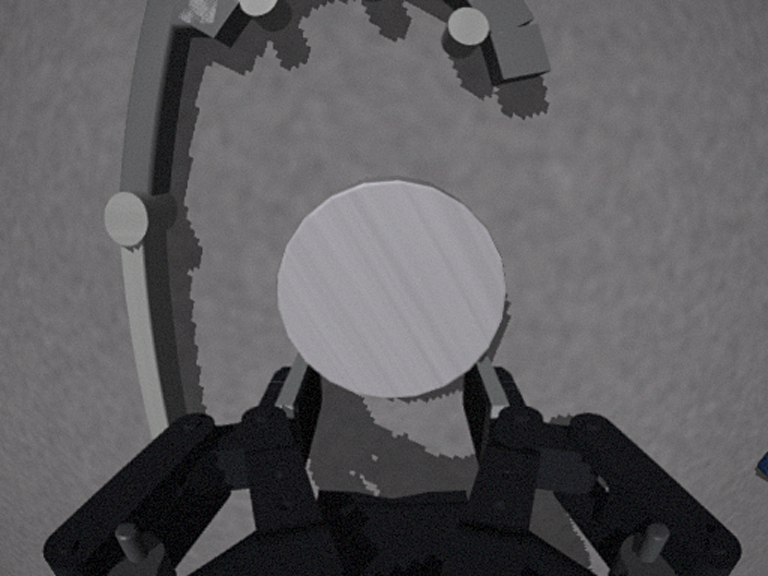

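View pics/t10c.png

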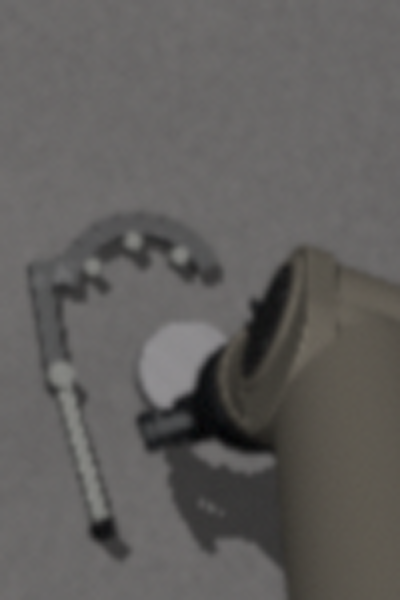

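```bash
cat >> h.py <<'E'
def wray(u,v,z,R,e):
    c=vision.calibration('wrist'); a=(u-c['cx'])/c['fx']; b=(v-c['cy'])/c['fy']; r=np.hypot(a,b); s=np.sin(r)/r
    d=np.array([a*s,b*s,np.cos(r)]); H=c['hand_eye']; o=R@H[:3,3]+e; d=R@(H[:3,:3]@d); return o+d*(z-o[2])/d[2]
E
python3 - <<'E'
from h import *
for f,pts in [('w9',[(384,228,.025)]),('w10',[(392,288,.025),(468,26,.02),(127,218,.021)])]:
    D=np.load(f+'.npz')
    for u,v,z in pts: print(f,np.round(wray((u+.5)/1.5-.5,(v+.5)/1.5-.5,z,D['R'],D['e']),4))
E
```

```text
w9 [ 0.5265 -0.3413  0.025 ]
w10 [ 0.5705 -0.3204  0.025 ]
w10 [ 0.6512 -0.3183  0.02  ]
w10 [ 0.5665 -0.2304  0.021 ]
```

Emit:
move_arm --increments "0.6 6 4 0 0 0 0;0.6 7 4 0 0 0 0;0.6 7 4 0 0 0 0;0.6 7 4 0 0 0 0;0.6 7 4 0 0 0 0;0.6 7 3 0 0 0 0;0.6 5 3 0 0 0 0;0.6 0 0 0 0 0 0"

```text
t: 17.9
eef_pos: [0.5804, -0.3041, 0.0074]
tool_rot: [-0.0, 0.989, 0.15, 0.0]
contact_force: [-0.2, 0.1, -0.3]
gripper_width: 0.6
```

```bash
python3 s.py wrist:w11
```

```text
t 17.9 tcp [ 0.5804 -0.3041  0.0074] ydir -72.72364621013938 z [ 0.001  0.    -1.   ] F [-0.2  0.1 -0.3] T [-0.02  0.04 -0.02] g 0.600465020934109 q [ 0.46  0.71 -0.11  1.74  0.11  0.7  -0.97]
```

View pics/w11.png

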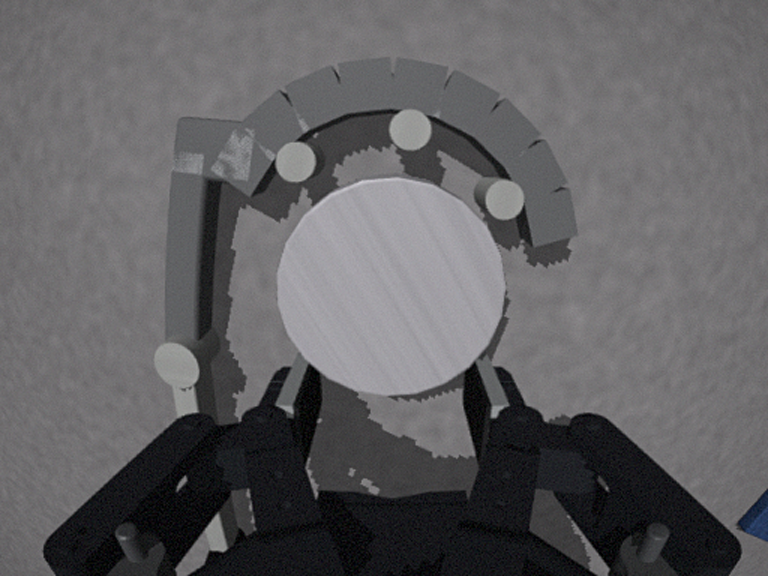

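Run:
```python
from h import *
D=np.load('w11.npz'); P=[wray((u+.5)/1.5-.5,(v+.5)/1.5-.5,z,D['R'],D['e']) for u,v,z in [(391,287,.025),(297,162,.02),(410,130,.02),(503,200,.02),(177,365,.021)]]
for p in P: print(np.round(p,4))
for p in P[1:4]: print(np.linalg.norm((p-P[0])[:2])*1e3)
a=np.radians(50);A=np.array(P[1:4])[:,:2]
# circumcentre
M=2*(A[1:]-A[0]); c=np.linalg.solve(M,(A[1:]**2).sum(1)-(A[0]**2).sum()); print('nest',c,np.linalg.norm(A[0]-c),'to go',(c-P[0][:2])*1e3)
```

```text
[ 0.6169 -0.2937  0.025 ]
[ 0.6438 -0.2566  0.02  ]
[ 0.6619 -0.2854  0.02  ]
[ 0.6512 -0.3179  0.02  ]
[ 0.5658 -0.2304  0.021 ]
45.75884468752502
45.75921545309216
41.91317560374546
nest [ 0.62233462 -0.2902782 ] 0.039910069232865705 to go [5.3907206 3.4047372]
```

Emit:
move_arm --increments "0.6 1 0.6 0 0 0 0;0.6 1 0.6 0 0 0 0;0.6 1 0.6 0 0 0 0;0.6 1 0.6 0 0 0 0;0.6 1 0.4 0 0 0 0;0.6 0 0 0 0 0 0;0.6 0 0 0 0 0 0;0.6 0 0 0 0 0 0"

```text
t: 18.95
eef_pos: [0.5848, -0.3018, 0.0073]
tool_rot: [0.0, 0.989, 0.15, 0.0]
contact_force: [0.0, -0.5, -0.3]
gripper_width: 0.597
```

```bash
python3 s.py wrist:w12
```

```text
t 18.95 tcp [ 0.5848 -0.3018  0.0073] ydir -72.76172471635618 z [ 0.  0. -1.] F [ 0.  -0.5 -0.3] T [-0.05 -0.01  0.  ] g 0.5973399616452466 q [ 0.46  0.71 -0.11  1.73  0.11  0.7  -0.98]
```

View pics/w12.png

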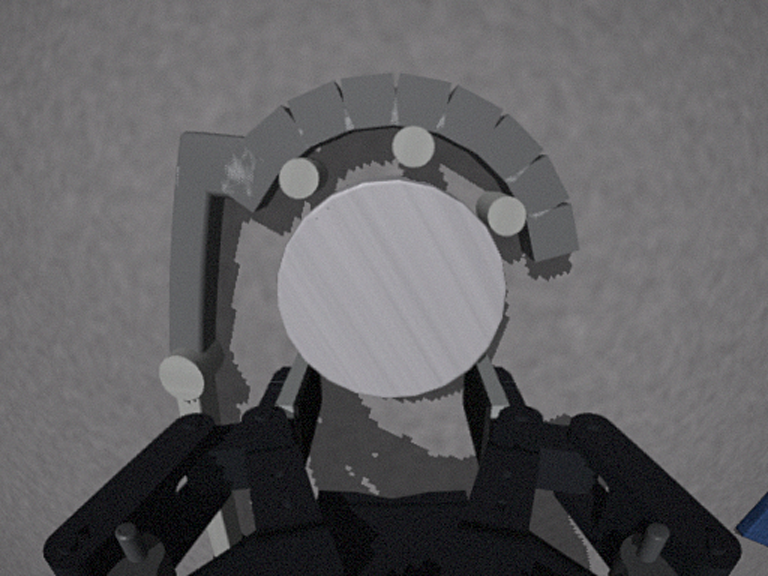

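Emit:
move_arm --increments "0.6 0.6 0.4 0 0 0 0;0.6 0.6 0.4 0 0 0 0;0.6 0.6 0.4 0 0 0 0;0.6 0.6 0.3 0 0 0 0;0.6 0 0 0 0 0 0;0.6 0 0 0 0 0 0;0.6 0 0 0 0 0 0;0.6 0 0 0 0 0 0"

```text
t: 20.0
eef_pos: [0.5872, -0.3003, 0.0073]
tool_rot: [-0.0, 0.989, 0.15, 0.0]
contact_force: [0.5, -0.1, 0.2]
gripper_width: 0.596
```

Emit:
move_arm --increments "0.6 0.6 0.2 0 0 0 0;0.6 0.6 0.2 0 0 0 0;0.6 0 0 0 0 0 0;0.6 0 0 0 0 0 0;0.6 0 0 0 0 0 0;0.6 0 0 0 0 0 0;0.6 0 0 0 0 0 0;0.6 0 0 0 0 0 0"

```text
t: 21.0
eef_pos: [0.5881, -0.2999, 0.0072]
tool_rot: [-0.0, 0.989, 0.15, -0.0]
contact_force: [-2.5, -0.2, 2.1]
gripper_width: 0.601
```

```bash
python3 s.py wrist:w13
```

```text
t 21.0 tcp [ 0.5881 -0.2999  0.0072] ydir -72.76693332460846 z [-0.  0. -1.] F [-2.5 -0.2  2.1] T [0.05 0.61 0.01] g 0.6014473239415368 q [ 0.45  0.72 -0.11  1.73  0.11  0.71 -0.98]
```

View pics/w13.png

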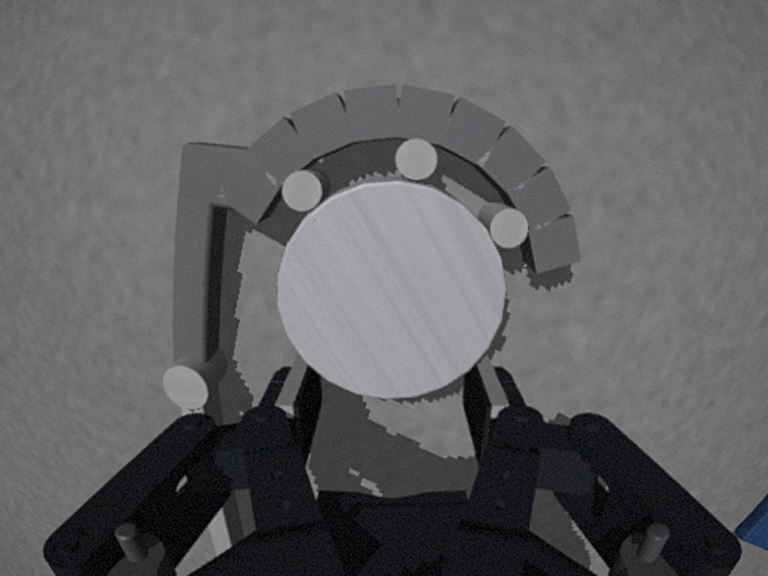

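Emit:
move_arm --increments "0.6 0.5 0.2 0 0 0 0;0.6 0.5 0.2 0 0 0 0;0.6 0 0 0 0 0 0;0.6 0 0 0 0 0 0;0.6 0 0 0 0 0 0;0.6 0 0 0 0 0 0;0.6 0 0 0 0 0 0;0.6 0 0 0 0 0 0"

```text
t: 22.05
eef_pos: [0.5888, -0.2995, 0.0071]
tool_rot: [-0.0, 0.989, 0.15, -0.0]
contact_force: [-5.0, 0.6, 2.0]
gripper_width: 0.6
```

```bash
python3 s.py wrist:w14
python3 - <<'E'
from h import *
p=np.load('w14.npz')['p'][85:235,160:360]; cv2.imwrite('pics/w14c.png',cv2.resize(p[:,:,::-1],None,fx=4,fy=4,interpolation=cv2.INTER_CUBIC))
E
```

```text
t 22.05 tcp [ 0.5888 -0.2995  0.0071] ydir -72.76970269027846 z [-0.001  0.    -1.   ] F [-5.   0.6  2. ] T [ 0.11  1.07 -0.02] g 0.5995833084906086 q [ 0.45  0.72 -0.11  1.73  0.11  0.71 -0.98]
```

View pics/w14c.png

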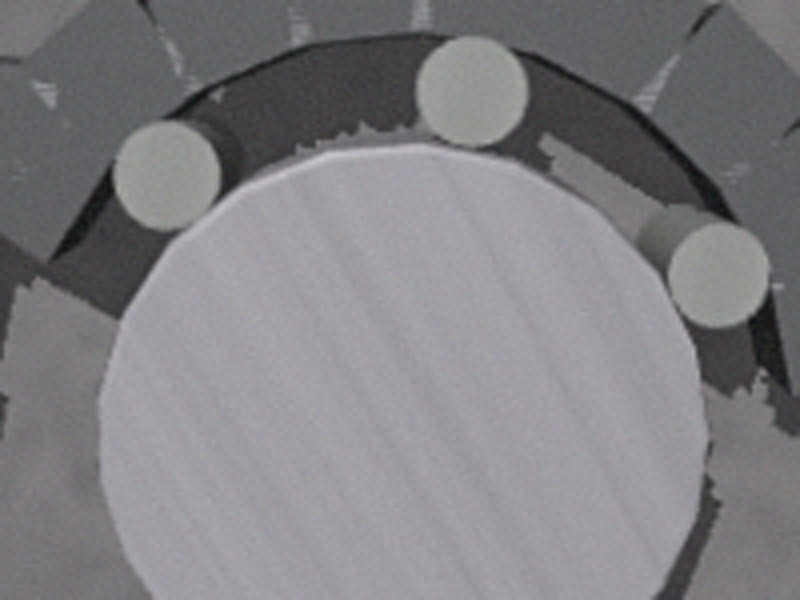

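Emit:
move_arm --increments "0.6 0.4 0.1 0 0 0 0;0.6 -0.3 1 0 0 0 0;0.6 0 0 0 0 0 0;0.6 0.3 -1 0 0 0 0;0.6 0.3 -1 0 0 0 0;0.6 0 0 0 0 0 0;0.6 -0.3 1 0 0 0 0;0.6 0 0 0 0 0 0"

```text
t: 23.1
eef_pos: [0.5889, -0.2994, 0.0071]
tool_rot: [-0.0, 0.989, 0.15, -0.001]
contact_force: [-5.4, -0.2, 1.2]
gripper_width: 0.598
```

```bash
python3 s.py
```

```text
t 23.1 tcp [ 0.5889 -0.2994  0.0071] ydir -72.76838302445901 z [-0.001  0.    -1.   ] F [-5.4 -0.2  1.2] T [0.12 1.22 0.06] g 0.5982339600860374 q [ 0.45  0.72 -0.11  1.72  0.11  0.71 -0.98]
```

Emit:
move_arm --increments "0.6 -3 -1 0 0 0 0;0.6 -8 -3 0 0 0 0;0.6 -14 -5 0 0 0 0;0.6 -14 -5 0 0 0 0;0.6 -5 -2 15 0 0 0;0 0 0 30 0 0 0;0 0 0 30 0 0 0;0 0 0 10 0 0 0"

```text
t: 24.1
eef_pos: [0.5471, -0.3163, 0.0953]
tool_rot: [0.001, 0.989, 0.15, 0.002]
contact_force: [-0.5, 0.5, 0.2]
gripper_width: 0.001
```

```bash
python3 s.py wrist:w15 top:t15
python3 - <<'E'
from h import *
p=np.load('t15.npz')['p'][130:280,330:430]; cv2.imwrite('pics/t15c.png',cv2.resize(p[:,:,::-1],None,fx=4,fy=4,interpolation=cv2.INTER_CUBIC))
E
```

```text
t 24.1 tcp [ 0.5471 -0.3163  0.0953] ydir -72.78226068834712 z [ 0.004 -0.002 -1.   ] F [-0.5  0.5  0.2] T [-0.01 -0.05  0.02] g 0.0010610998736253349 q [ 0.52  0.56 -0.12  1.77  0.09  0.81 -0.92]
```

View pics/w15.png

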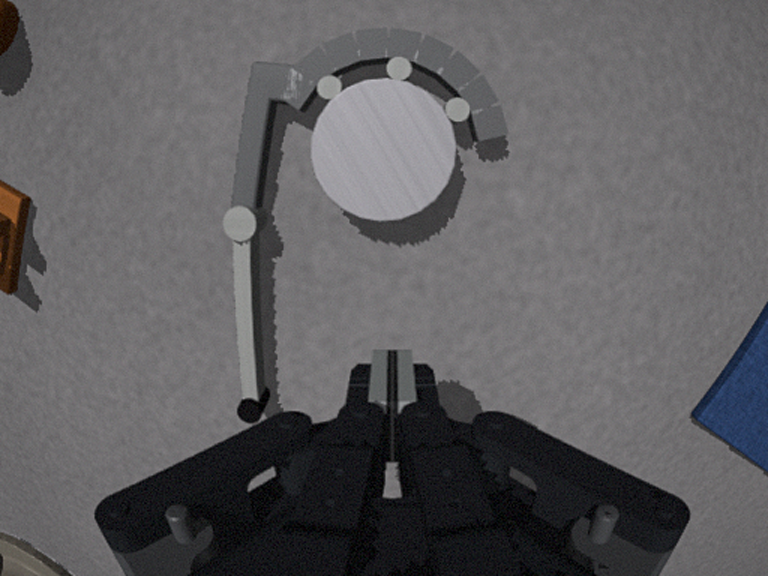

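View pics/t15c.png

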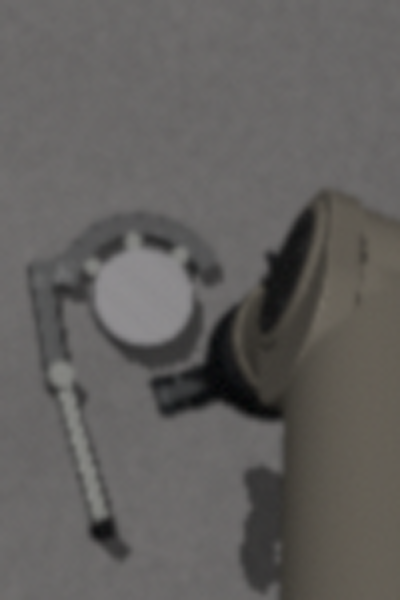

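Run:
```python
from h import *
p=np.load('t15.npz')['p'].astype(np.uint8); g=cv2.cvtColor(p,cv2.COLOR_RGB2GRAY)
W=cloud('top',np.load('t15.npz')['d'])
f=lambda x,y:((x+.5)/4-.5+330,(y+.5)/4-.5+130)
c=ray('top',*f(145,297),.025); print(c)
R=[ray('top',*f(*q),.02) for q in [(93,267),(133,240),(181,255)]]
print([np.linalg.norm((r-c)[:2])*1e3 for r in R])
# mask by height >22mm near nest
z=W[...,2]; m=((z>.0215)&(z<.035)).astype(np.uint8); m[:,:350]=0;m[:,382:]=0;m[:190]=0;m[:225]=m[:225];m[226:]=0
m=cv2.morphologyEx(m,cv2.MORPH_CLOSE,np.ones((3,3),np.uint8)); n,l,s,ce=cv2.connectedComponentsWithStats(m); i=1+s[1:,4].argmax(); print(s[i],ce[i],ray('top',*ce[i],.025))
D=np.load('w15.npz')
w=lambda u,v,z:wray((u+.5)/1.5-.5,(v+.5)/1.5-.5,z,D['R'],D['e'])
d=w(384,150,.025); print('w disc',d)
for q in [(330,87),(399,68),(457,109)]: r=w(*q,.02); print(r,np.linalg.norm((r-d)[:2])*1e3)
print('end',w(249,410,.025),'piv',w(239,222,.021))
```

```text
[ 0.62184305 -0.29208858  0.025     ]
[np.float64(41.30128457275333), np.float64(42.21064258807983), np.float64(41.68013301059008)]
[351 191  27  26 512] [365.390625   203.28320312] [ 0.62353242 -0.29080308  0.025     ]
w disc [ 0.62118579 -0.29084601  0.025     ]
[ 0.64375625 -0.25660138  0.02      ] 41.013661027394654
[ 0.66214624 -0.28560386  0.02      ] 41.2945364579287
[ 0.65143698 -0.31821147  0.02      ] 40.79219490199075
end [ 0.46157497 -0.25689297  0.025     ] piv [ 0.56685659 -0.230053    0.021     ]
```

Run:
```python
import numpy as np
N=np.array([622.5,-291.5]);th=.1197;c,s=np.cos(th),np.sin(th);Rm=np.array([[c,-s],[s,c]])
ty=np.radians(-72.8)-th; y=np.array([np.cos(ty),np.sin(ty)]); x=np.array([-y[1],y[0]])
def tcp(k,r=80,ex=0):
    a=np.array([-np.sin(k),-np.cos(k)]); b=np.array([-np.cos(k),np.sin(k)])
    h=11*abs(b@x)+14.5*abs(b@y)
    return N+Rm@(np.array([-47,66])+r*a+(5+h+ex)*b)
print('pre',tcp(1.47,80,22))
prev=tcp(1.47,80,22)
for i,k in enumerate(np.linspace(1.47,0,25)):
    t=tcp(k); print(i,round(k,2),np.round(t,1),np.round(t-prev,1)); prev=t
```

```text
pre [ 480.63373271 -207.77695236]
0 1.47 [ 485.4 -229.2] [  4.8 -21.5]
1 1.41 [ 485.6 -234.9] [ 0.2 -5.7]
2 1.35 [ 485.9 -239.7] [ 0.3 -4.8]
3 1.29 [ 486.3 -244.1] [ 0.4 -4.4]
4 1.23 [ 487.  -248.6] [ 0.7 -4.5]
5 1.16 [ 487.9 -253.1] [ 0.9 -4.5]
6 1.1 [ 489.2 -257.6] [ 1.2 -4.5]
7 1.04 [ 490.7 -262.1] [ 1.5 -4.5]
8 0.98 [ 492.5 -266.6] [ 1.8 -4.4]
9 0.92 [ 494.6 -271. ] [ 2.1 -4.4]
10 0.86 [ 497.1 -275.3] [ 2.4 -4.3]
11 0.8 [ 499.8 -279.5] [ 2.7 -4.2]
12 0.74 [ 502.8 -283.5] [ 3.  -4.1]
13 0.67 [ 506.2 -287.4] [ 3.3 -3.9]
14 0.61 [ 509.8 -291.2] [ 3.6 -3.7]
15 0.55 [ 513.7 -294.7] [ 3.9 -3.5]
16 0.49 [ 517.9 -298. ] [ 4.2 -3.3]
17 0.43 [ 522.4 -301. ] [ 4.5 -3. ]
18 0.37 [ 527.1 -303.8] [ 4.7 -2.8]
19 0.31 [ 532.  -306.2] [ 4.9 -2.4]
20 0.24 [ 537.1 -308.3] [ 5.1 -2.1]
21 0.18 [ 542.4 -310.1] [ 5.3 -1.8]
22 0.12 [ 547.9 -311.5] [ 5.5 -1.4]
23 0.06 [ 553.5 -312.6] [ 5.6 -1. ]
24 0.0 [ 559.2 -313.2] [ 5.7 -0.6]
```

Emit:
move_arm --increments "0 -20 34 0 0 0 0;0 -26 45 0 0 0 0;0 -20 33 0 0 0 0;0 0 0 -20 0 0 0;0 0 0 -25 0 0 0;0 0 0 -25 0 0 0;0 0 0 -12 0 0 0;0 0 0 -5 0 0 0"

```text
t: 25.2
eef_pos: [0.4791, -0.2032, 0.0043]
tool_rot: [-0.0, 0.989, 0.15, -0.001]
contact_force: [-0.4, -0.1, 0.6]
gripper_width: 0.001
```

```bash
python3 s.py wrist:w16
```

```text
t 25.2 tcp [ 0.4791 -0.2032  0.0043] ydir -72.75904708002588 z [-0.002  0.001 -1.   ] F [-0.4 -0.1  0.6] T [ 0.02 -0.03  0.03] g 0.0013319519768151137 q [ 0.38  0.57 -0.12  2.07  0.13  0.52 -1.11]
```

View pics/w16.png

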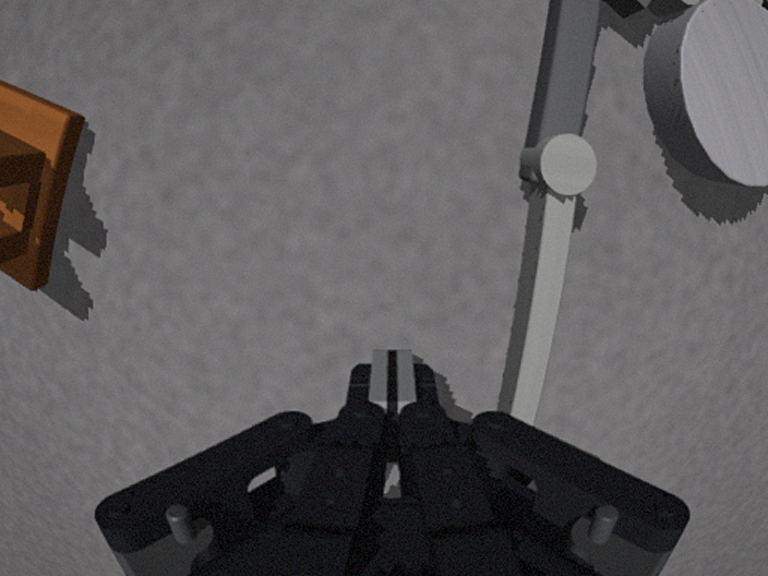

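Emit:
move_arm --increments "0 3 -13 3 0 0 0;0 3 -13 0 0 0 0;0 0 -6 0 0 0 0;0 0 -5 0 0 0 0;0 1 -4 0 0 0 0;0 1 -5 0 0 0 0;0 1 -4 0 0 0 0;0 1 -5 0 0 0 0"

```text
t: 26.25
eef_pos: [0.4897, -0.2585, 0.0082]
tool_rot: [-0.0, 0.989, 0.15, -0.0]
contact_force: [1.0, -0.1, -0.6]
gripper_width: -0.004
```

```bash
python3 s.py wrist:w17
```

```text
t 26.25 tcp [ 0.4897 -0.2585  0.0082] ydir -72.74935871193202 z [-0.  0. -1.] F [ 1.  -0.1 -0.6] T [ 0.13 -0.    0.02] g -0.003792406470099691 q [ 0.47  0.59 -0.13  1.99  0.13  0.57 -1.01]
```

View pics/w17.png

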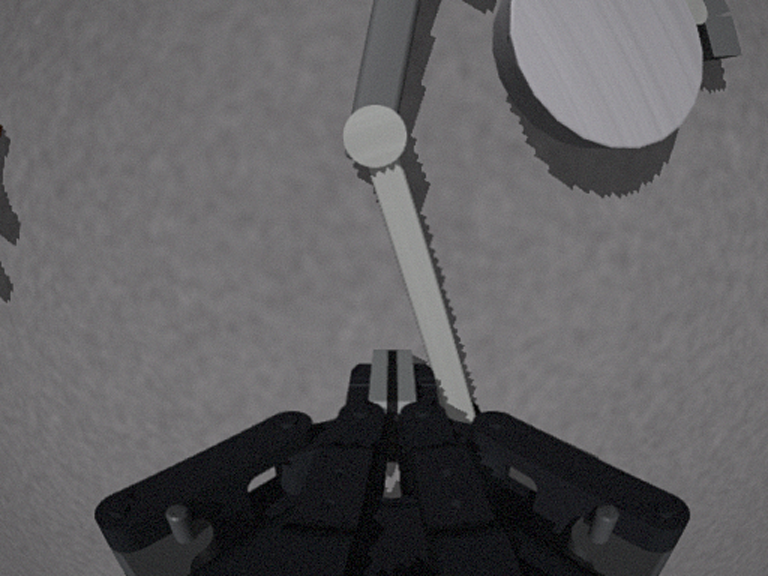

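Working as planned: the bar at (430,300) leans off the right finger. Continue along the arc.

Emit:
move_arm --increments "0 1 -4 0 0 0 0;0 2 -4 0 0 0 0;0 2 -5 0 0 0 0;0 2 -4 0 0 0 0;0 3 -4 0 0 0 0;0 3 -4 0 0 0 0;0 3 -4 0 0 0 0;0 4 -4 0 0 0 0"

```text
t: 27.3
eef_pos: [0.5098, -0.2918, 0.0083]
tool_rot: [-0.0, 0.989, 0.15, -0.0]
contact_force: [-0.6, 0.4, -0.5]
gripper_width: 0.004
```

Emit:
move_arm --increments "0 4 -3 0 0 0 0;0 4 -3 0 0 0 0;0 4 -3 0 0 0 0;0 5 -3 0 0 0 0;0 5 -2 0 0 0 0;0 5 -2 0 0 0 0;0 5 -2 0 0 0 0;0 0 0 0 0 0 0"

```text
t: 28.3
eef_pos: [0.5423, -0.3097, 0.0084]
tool_rot: [0.0, 0.989, 0.15, 0.0]
contact_force: [-0.4, 0.8, 0.0]
gripper_width: -0.005
```

```bash
python3 s.py wrist:w18
```

```text
t 28.3 tcp [ 0.5423 -0.3097  0.0084] ydir -72.76188164544868 z [ 0.001 -0.    -1.   ] F [-0.4  0.8  0. ] T [-0.01  0.02  0.03] g -0.004509660518054425 q [ 0.51  0.67 -0.13  1.82  0.13  0.66 -0.96]
```

View pics/w18.png

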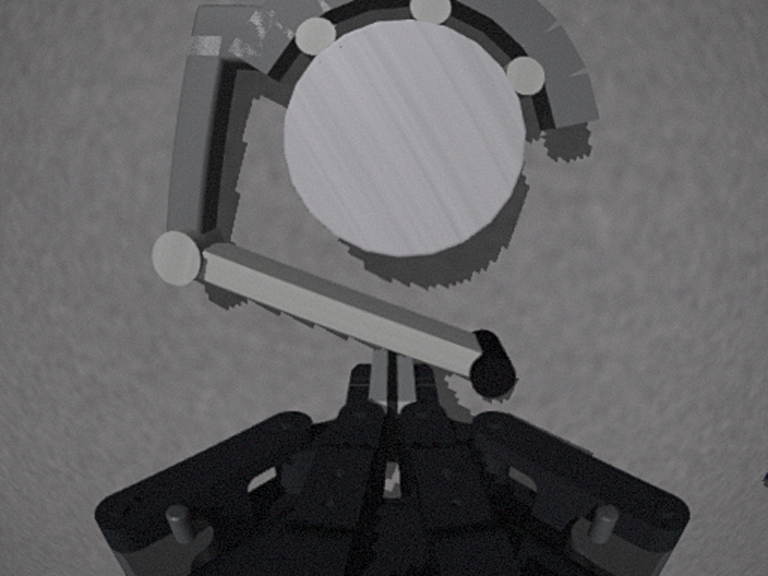

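Emit:
move_arm --increments "0 4 -1 0 0 0 0;0 4 -1 0 0 0 0;0 4 -0.5 0 0 0 0;0 2 0 0 0 0 0;0 2 0 0 0 0 0;0 0 0 0 0 0 0;0 0 0 0 0 0 0;0 0 0 0 0 0 0"

```text
t: 29.35
eef_pos: [0.5577, -0.312, 0.0084]
tool_rot: [0.0, 0.989, 0.15, 0.0]
contact_force: [0.9, -0.5, 0.8]
gripper_width: 0.002
```

```bash
python3 s.py wrist:w19
```

```text
t 29.35 tcp [ 0.5577 -0.312   0.0084] ydir -72.7691584755042 z [ 0. -0. -1.] F [ 0.9 -0.5  0.8] T [-0.03  0.05 -0.05] g 0.0016879383603645413 q [ 0.5   0.69 -0.12  1.78  0.13  0.68 -0.96]
```

View pics/w19.png

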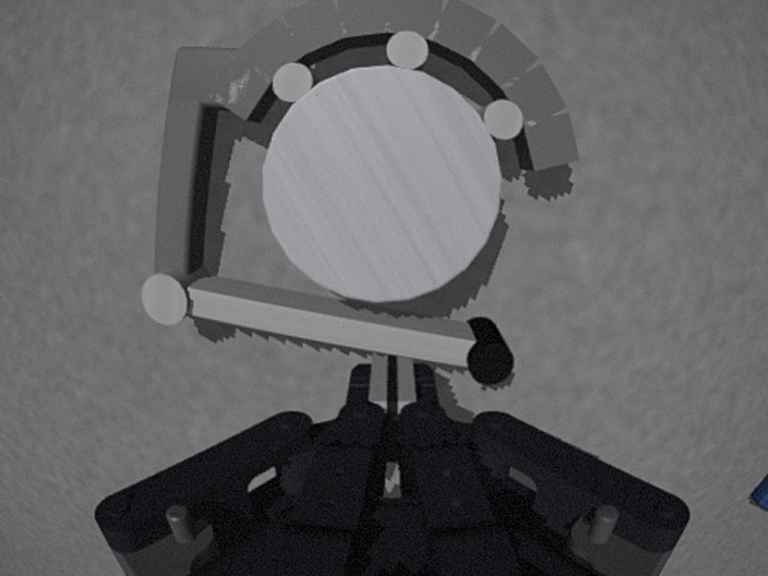

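Emit:
move_arm --increments "0 1 0 0 0 0 0;0 1 0 0 0 0 0;0 1 0 0 0 0 0;0 0.5 0 0 0 0 0;0 0 0 0 0 0 0;0 0 0 0 0 0 0;0 0 0 0 0 0 0;0 0 0 0 0 0 0"

```text
t: 30.4
eef_pos: [0.5597, -0.312, 0.0081]
tool_rot: [-0.0, 0.989, 0.15, -0.001]
contact_force: [-5.0, -0.3, 3.5]
gripper_width: -0.002
```

Emit:
move_arm --increments "0 1 0 0 0 0 0;0 0.5 0 0 0 0 0;0 0 0 0 0 0 0;0 0 0 0 0 0 0;0 0 0 0 0 0 0;0 0 0 0 0 0 0;0 0 0 0 0 0 0;0 0 0 0 0 0 0"

```text
t: 31.4
eef_pos: [0.5599, -0.3121, 0.0079]
tool_rot: [-0.001, 0.989, 0.149, -0.002]
contact_force: [-8.8, 1.1, 5.8]
gripper_width: -0.005
```

```bash
python3 s.py wrist:w20
python3 - <<'E'
from h import *
D=np.load('w20.npz');
E
```

```text
t 31.4 tcp [ 0.5599 -0.3121  0.0079] ydir -72.82304154628764 z [-0.005  0.001 -1.   ] F [-8.8  1.1  5.8] T [ 0.23  1.77 -0.06] g -0.0047660520153105495 q [ 0.5   0.69 -0.12  1.77  0.13  0.69 -0.96]
```

View pics/w20.png

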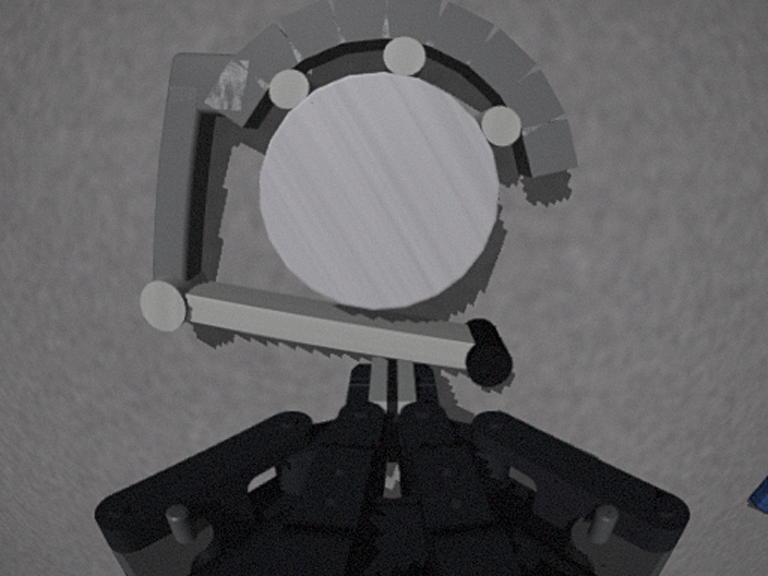

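Emit:
move_arm --increments "0 -5 0 0 0 0 0;0 -10 0 0 0 0 0;0 -20 0 5 0 0 0;0 -20 0 30 0 0 0;0 -15 0 50 0 0 0;0 0 -30 50 0 0 0;0 -10 -50 40 0 0 0;0 -20 -50 30 0 0 0"

```text
t: 32.45
eef_pos: [0.4641, -0.4412, 0.2144]
tool_rot: [0.001, 0.989, 0.151, 0.002]
contact_force: [1.4, -0.4, -0.6]
gripper_width: -0.0
```

Emit:
move_arm --increments "0 -30 -50 10 0 0 0;0 -30 -50 0 0 0 0;0 -30 -50 0 0 0 0;0 -30 -50 0 0 0 0;0 -10 -20 0 0 0 0;0 0 0 0 0 0 0;0 0 0 0 0 0 0;0 0 0 0 0 0 0"

```text
t: 33.45
eef_pos: [0.3348, -0.6587, 0.2221]
tool_rot: [-0.0, 0.989, 0.151, 0.001]
contact_force: [0.1, 0.4, 0.4]
gripper_width: -0.001
```

```bash
python3 s.py scene:s21 top:t21; python3 hoop.py scene s21.npz .6 .67 .18 .38 .08 .2255
python3 - <<'E'
from h import *
p=np.load('t21.npz')['p'][130:280,330:430]; cv2.imwrite('pics/t21c.png',cv2.resize(p[:,:,::-1],None,fx=4,fy=4,interpolation=cv2.INTER_CUBIC))
E
```

```text
t 33.45 tcp [ 0.3348 -0.6587  0.2221] ydir -72.61740833938943 z [ 0.001  0.    -1.   ] F [0.1 0.4 0.4] T [ 0.03  0.03 -0.02] g -0.001387203192201763 q [ 1.05  0.59 -0.06  1.38  0.03  1.17 -0.28]
scene 1022 [0.6421 0.2772 0.1705] [-4.43408513 -0.20827838] rms 0.0003305037963315145
```

View pics/t21c.png

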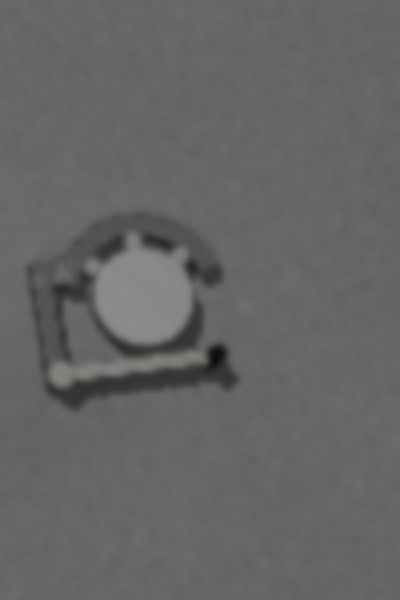

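View pics/s21.png

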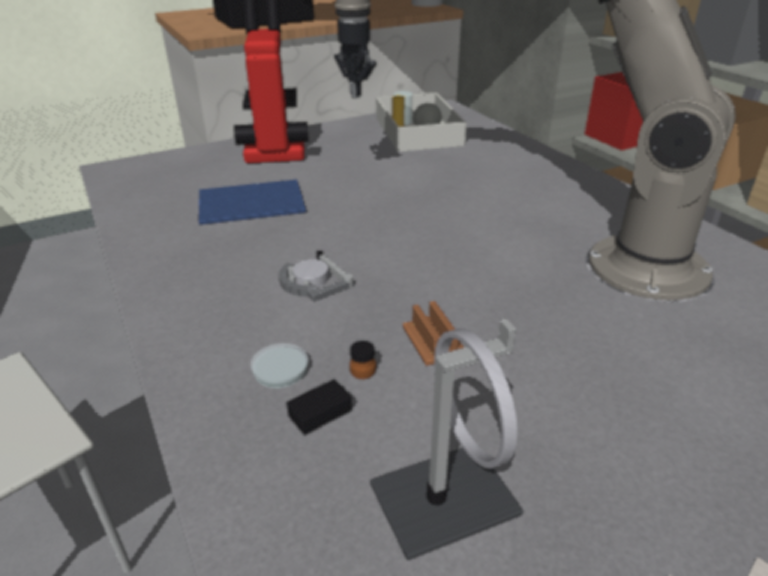

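Run:
```python
from h import *
f=lambda x,y:((x+.5)/4-.5+330,(y+.5)/4-.5+130)
N=lambda x,y,z:ray('top',*f(x,y),z)
a=N(61,373,.021);b=N(217,355,.025);d=b-a
print(b,np.linalg.norm(d[:2]),'k',-(np.arctan2(d[1],d[0])-.1197+np.pi/2)); c=N(145,297,.025); print(c)
print([round(np.linalg.norm((N(*q,.02)-c)[:2])*1e3,1) for q in [(93,267),(133,240),(181,255)]])
A=np.load('top0.npz')['p'].astype(int);B=np.load('t21.npz')['p'].astype(int)
print(np.abs(A-B)[135:225,225:305].max(-1)[:, :].mean())
```

```text
[ 0.58061105 -0.34054967  0.025     ] 0.10926237832314095 k 0.01255487675683109
[ 0.62184305 -0.29208858  0.025     ]
[np.float64(41.3), np.float64(42.2), np.float64(41.7)]
1.118611111111111
```

```bash
python3 -c "
from station import bot
print(bot.hand_in())"
```

```text
the job is handed in; nothing more can be done
None
```

I finished the job in the order asked and handed it in at about 33.5 s, with the arm clear of everything.

- **Hoop:** I lifted it out of the cradle and hung it by its rim on the J-hook, behind the tip. It stayed there after release. The last fit puts its centre at (0.642, 0.277, 0.170), about 70 mm below the seat (72 mm expected), and the axle level to within about 0.2°.
- **Disc:** I slid it along the bench, without lifting it, into the nest and pressed it home with about 5 N. The wrist camera put its centre 40.8 to 41.3 mm from all three noses (41 mm nominal).
- **Keeper:** I then swung it shut until it hit its stop, where I pressed with about 9 N and it moved no further. The last top picture gives an angle of about 0.01 rad and shows it clear of the disc.
- **Dish, slide box and jar:** the first and last top pictures show no visible change there.

One small disagreement: the top camera reads 41.3 to 42.2 mm from the disc to the noses, slightly more than the wrist camera. That is within the roughly 2 mm calibration error.

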